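Hang a step gauge in its notch between two hanging gauges

ROBOT

A 6-joint arm with a two-finger parallel gripper is mounted at the origin on a cart in front of the work surface, level with it; the furniture and walls round the work are solid. World frame = base frame: x ahead of the robot, y to its left, z up, the work surface at z = 0. Lengths are in m, angles in rad, forces in N, time in s.
With the tool pointing down it reaches from about 0.375 to 0.9 m from the base axis. Payload 3.1 kg.
Tool frame: the origin (TCP) lies at the very end of the fingers, on their centre line; the grasp point (between the pads) lies 19 mm behind it; z points along the fingers, y is the line along which they close (so a half turn about z gives the same grasp; the last joint's range is limited). The gripper opens to 85 mm and grips with 20 to 120 N. Pads are 22 mm wide; open, the fingers measure 114 mm over their backs; the gripper's body (76 mm by 85 mm) begins 54 mm behind the grasp point. The pads swing forward as they close: fully open they stand 13 mm farther back than shut.
Start: joints at [1.042, 0.527, 1.433, -0, 1.181, -0.178], TCP at [0.215, 0.587, 0.231] pointing down, gripper open.
Joint ranges: [-3.08, 3.08], [-0.75, 2.2], [0.22, 2.44], [-1.43, 4.57], [0, 2.65], [-2.85, 2.85]. Speed limits (rad/s): [2.79, 2.79, 3.14, 3.14, 3.14, 3.14].

INTERFACE

Orientations are given as a unit quaternion [w, x, y, z].
In Python, from station import monitor, imaging, job gives the robot as it stands. The module is installed in compiled form; this text tells all that it offers.
- The arm moves only by the shell command python3 -m crank 'ROWS' [OPENING] [FORCE]. ROWS is JSON, a list of rows, each an object with "travel": the shift along the tool's x, y, z in m, a list of three; "twist": the turn, a rotation vector about the tool's x, y, z in degrees, a list of three. A call has 1 to 20 rows; each row shifts and turns the commanded pose from where the row before left it, along the tool's axes as they then stand; what a row does not reach is not made up. A row lasts 1/10 s, in which the tool goes at most 50 mm and 8.59 degrees, less where a joint would pass 70% of its speed; a pose out of reach is approached as far as the arm can. A call is refused whole if a number of a shift passes 0.05 or a number of a turn 8.59, either way. A call with a gripper value outside its range is refused whole. OPENING is the opening, from -1 (shut) to 1 (fully open), so that 0 is half open, set as the call begins (- or left out, the last holds). The fingers move at their own pace and stop on an object; FORCE is the grip in N (left out, the last holds). Time passes only in rows, so rows that do not move let the fingers close. It gives the time, the measured TCP pose, the force, the opening and the grip force at its end, in the units of the state.
- monitor.get_obs(): the state, without advancing time (a new reading comes with each control period).
- imaging.snapshot(name): name is "scene" or "top" or "wrist"; returns (picture, depth): 420x560x3 uint8, blue, green, red; 420x560 float32, m along the optical axis (not along the pixel's ray), 0 where there is no reading.
- imaging.camera_info(name): a dict with "vfov" (degrees; the focal length in pixels is half the picture's height over the tangent of half this angle, whatever the lens; pixels are square), "cx", "cy" (the principal point, pixels), "R" (3x3) and "t" (3): a world point X has camera coordinates R X + t. Camera axes: x right, y down, z forward; pixel columns grow to the right and rows downward; lengths in m; the calibration is good to about 2 mm. A picture is of the moment at which its call begins: read the wrist's pose just before it. camera_info takes no time and is no camera call; for the wrist camera it gives the pose at the moment of the call.
- job.finish_job(): hands the job in; it is judged then, once.
The state is a dict: "time": time; "q": joint angles; "qvel": joint speeds; "joint_torque": joint torques, N m; "ee_pos": TCP position; "ee_rot": TCP orientation; "force": force on the tool from outside, world axes, zero at the start; "ft_torque": the same for the moment, N m; "gripper_width": finger opening in m; "finger_force": force on a finger pad.
Only numpy, scipy, OpenCV 4.12 (cv2) and the standard library are available. Lean on these libraries where they do the work, as an engineer would, in place of code of your own. Each camera call takes 0.05 s, during which the arm holds its last target. There are 200 camera calls.

TASK

Draw the hooked step gauge out of its wooden stand and lower it through the narrow gap between the two gauges that hang on the rail. Its hook belongs fully home in the notch of the raised strip, hanging free and level with its neighbours; the strip has been shifted, so feel for the notch lightly instead of pressing down. Do not bear hard on the rail or shove or knock off the hanging gauges, and leave the film core and the canister alone.

Things in the scene. Friction and masses are not known exactly. Their poses are not given: they have to be found in the camera images.
- gauge: Steel step gauge with a hook on top, about 0.2 kg, to be hung; stands in the stand's slot, may lean 0.05 rad. Origin: centre of the underside of the hook's bridge (x +-15, y +-6, z 0 to 8 mm), which rests on the bar when hung. z up. Plate x -15 to -9, down to z = -80; 44 mm wide (y +-22) to z = -60, then 34 and 24. Back leg x 9 to 15, y +-12, down to z = -30. 18 mm throat for the bar.
- gauge_grip (a point): Centre of the gauge's black grip tab, 34 mm above the gauge's origin. The tab is 10 mm thick (gauge x), 22 mm wide (gauge y) and stands from z = 8 to 50 mm over the gauge's origin. Hang the gauge with its y along the bar; either side may face the robot.
- gauge_left: Gauge of the same shape and size, hanging loose on the bar on the rail's +y side of the strip, origin at the bar's top. Friction alone keeps it: 1 to 2 N shifts it along.
- gauge_right: Gauge of the same shape and size, hanging loose on the bar on the rail's -y side of the strip. The free gap between the two hanging plates is 66 to 72 mm wide.
- rail: Fixed gauge rail: grey base 100 x 300 x 12 mm, posts at y = +-135 mm, flat dark steel bar along y, 12 mm thick in x, from z = 115 to 135 mm. Origin: centre of the base's underside, on the bench. More than 30 N between gauge and rail would mark it.
- bar_mid (a point): Mid-length of the bar, on its top, 135 mm above the bench. On it, between the hanging gauges, a fixed bright strip 72 mm long, 6 mm high, 8 mm thick, cut in its middle by a notch 14.4 mm wide (the hook is 12) down to the bar. The notch's centre lies anywhere within 9 mm of this point along the bar and is not reported. On the strip a gauge rides 6 mm higher than home in the notch.
- stand: Fixed wooden block 80 x 90 x 51 mm with a slot 8 mm (x) by 48 mm (y), 45 mm deep, open at the top, in which the gauge's plate stands. Origin: centre of its underside. The gauge is clear when lifted 80 mm.
- film_core: Loose yellowish plastic ring, 50 mm across, 34 mm high, standing by. Origin: centre of its underside.
- canister: Loose dark lidded canister, 35 mm across, 48 mm high, standing by. Origin: centre of its underside.

How it is judged:
On the way:
1. the gauge is drawn clear of its stand (z of gauge in the frame of stand above 0.14 m), for 0.1 s.
At the end, for the whole second after the job is handed in: The gauge hangs released, at rest: origin within 3 mm of the bar's top in height, 5 mm of its middle plane, 12 mm of its mid-length, tilt under 0.08 rad. Both neighbours hang on the bar (within 3 mm of its top, tilt under 0.1 rad), shifted less than 10 mm (z of gauge in the frame of rail between 0.132 and 0.138 m and x of gauge in the frame of rail between -0.005 and 0.005 m and y of gauge in the frame of rail between -0.012 and 0.012 m and angle between gauge's own z axis and vertical below 0.08 rad and linear speed of gauge below 0.02 m/s and contact force between gauge and the fingers below 0.1 N and z of gauge_left in the frame of rail between 0.132 and 0.138 m and angle between each of gauge_left, gauge_right's own z axis and vertical below 0.1 rad and distance of each of gauge_left, gauge_right from where it was at the start of the episode below 0.01 m and z of gauge_right in the frame of rail between 0.132 and 0.138 m); the robot touches nothing.
It fails at once if the gauge bears on the rail with more than 30 N (contact force between gauge and rail above 30 N).
It fails at once if a hanging gauge is shifted more than 10 mm or knocked off (distance of any of gauge_left, gauge_right from where it was at the start of the episode above 0.01 m).
It fails at once if the gauge or the robot presses a hanging gauge with more than 10 N (contact force between any of gauge, the arm, the fingers and gauge_left above 10 N or contact force between any of gauge, the arm, the fingers and gauge_right above 10 N).
It fails at once if the film core or the canister is moved more than 20 mm (distance of any of film_core, canister from where it was at the start of the episode above 0.02 m).
It also fails if it takes over 64 s, if anything falls off the work surface, if the arm or the gripper's body presses on something with over 40 N, if the wrist force passes 120 N, or if a joint passes its speed limit or range.

## Working session

There is one attempt and no reset: what is moved stays moved. The work goes in short steps, Python scripts to look and compute and a shell command to move; the robot and the scene stay as the last step left them, time stands still between calls to the robot, and variables do not carry over. Pictures are saved under pics/ and viewed, at most 10 in all, crops included, and the job is handed in when it is done.

```bash
mkdir -p pics; cat > h.py <<'E'
import numpy as np, cv2
from station import monitor, imaging, job
def snap(n):
    i=imaging.camera_info(n); p,d=imaging.snapshot(n); return p,d,i
def cloud(d,i):
    H,W=d.shape; f=H/2/np.tan(np.radians(i['vfov'])/2)
    u,v=np.meshgrid(np.arange(W),np.arange(H))
    c=np.stack([(u-i['cx'])/f*d,(v-i['cy'])/f*d,d],-1)
    return (c-np.array(i['t']))@np.array(i['R'])
E
python3 - <<'E'
from h import *
o=monitor.get_obs(); print({k:np.round(v,3).tolist() for k,v in o.items()})
ims=[]
for n in("scene","top"):
    p,d,i=snap(n); np.savez(f'{n}.npz',p=p,d=d,c=cloud(d,i)); cv2.imwrite(f'pics/{n}.png',p); print(n,i)
E
```

```text
{'time': 0.0, 'q': [1.041, 0.528, 1.434, 0.0, 1.181, -0.178], 'qvel': [0.001, -0.002, 0.002, -0.001, -0.001, -0.001], 'joint_torque': [0.001, -44.235, -17.803, -0.0, 0.008, -0.0], 'ee_pos': [0.214, 0.586, 0.23], 'ee_rot': [-0.0, 0.175, 0.985, -0.001], 'force': [-0.34, 0.633, -0.657], 'ft_torque': [0.018, -0.05, -0.027], 'finger_force': 0.0, 'gripper_width': 0.086}
scene {'vfov': 44.24817598071041, 'cx': 283.00344427403473, 'cy': 204.88373348508978, 'R': array([[ 0.50450861, -0.86339566,  0.00435895],
       [-0.6373086 , -0.37579554, -0.67276702],
       [ 0.5825022 ,  0.33663876, -0.73984156]]), 't': array([-0.19022036,  0.4492578 ,  0.83314922])}
top {'vfov': 43.93684262992465, 'cx': 275.04934408039617, 'cy': 206.82897697801764, 'R': array([[ 0.01352013, -0.99988215, -0.00727269],
       [-0.9968128 , -0.01290601, -0.07872534],
       [ 0.0786222 ,  0.00831388, -0.99686982]]), 't': array([0.11959524, 0.55348116, 1.001112  ])}
```

View pics/scene.png

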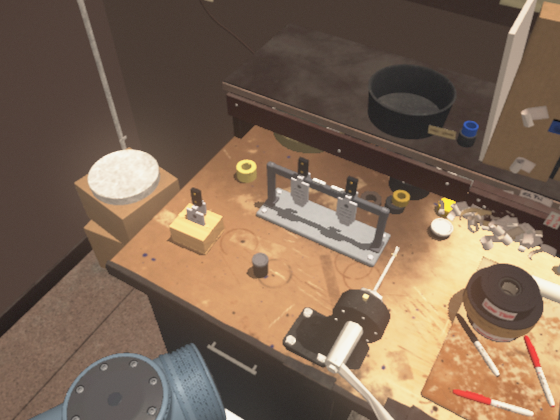

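View pics/top.png

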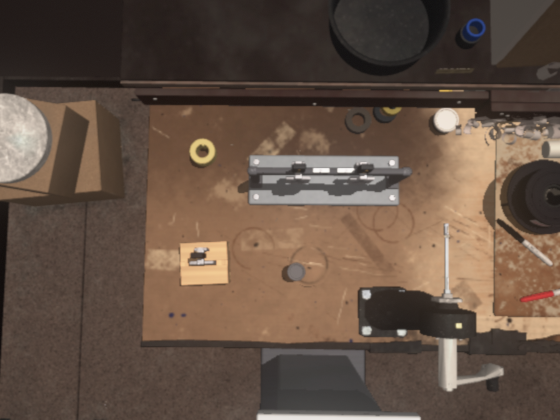

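The scene view shows the stand with the gauge at (197,220), the rail with two gauges at (302,180) and (350,200), the canister at (260,265) and the core at (246,170). In the top view the stand is at (204,262), the rail at (323,180), the canister at (295,271), the core at (202,152), and the bright strip halves near (320,170) and (345,170).

```bash
python3 - <<'E'
from h import *
T=np.load('top.npz');c=T['c'];p=T['p'];S=np.load('scene.npz');cs=S['c'];ps=S['p']
def st(n,m,c):
    q=c[m]; print(n,m.sum(),np.round(np.median(q,0),4),'lo',np.round(np.percentile(q,2,axis=0),4),'hi',np.round(np.percentile(q,98,axis=0),4))
def win(c,a,b,e,f): m=np.zeros(c.shape[:2],bool); m[a:b,e:f]=1; return m
for n,C,w1,w2 in(('top',c,win(c,230,295,170,240),win(c,145,215,240,415)),('sc',cs,win(cs,180,255,165,230),win(cs,150,260,250,395))):
    z=C[...,2]
    for lo,hi in((.045,.056),(.056,.08),(.08,.1),(.1,.115),(.115,.16)): st(f'{n} stand {lo}',w1&(z>lo)&(z<hi),C)
    for lo,hi in((.008,.016),(.128,.138),(.138,.145),(.15,.2)): st(f'{n} rail {lo}',w2&(z>lo)&(z<hi),C)
a=cv2.resize(p[235:290,172:237],None,fx=6,fy=6,interpolation=cv2.INTER_CUBIC)
b=cv2.resize(ps[180:250,165:230],None,fx=5,fy=5,interpolation=cv2.INTER_CUBIC)
e=cv2.resize(p[150:210,243:415],None,fx=4,fy=4,interpolation=cv2.INTER_CUBIC)
o=np.zeros((600,780,3),np.uint8); o[:330,:390]=a; o[:350,400:725]=b; o[355:595,:688]=e
cv2.imwrite('pics/c.png',o)
E
```

```text
top stand 0.045 1706 [0.4358 0.2553 0.0513] lo [0.4034 0.2162 0.0477] hi [0.4808 0.3033 0.0549]
top stand 0.056 34 [0.4436 0.2495 0.0696] lo [0.4051 0.2328 0.056 ] hi [0.4791 0.2962 0.0798]
top stand 0.08 149 [0.4477 0.2581 0.0907] lo [0.4419 0.2406 0.0803] hi [0.4712 0.279  0.098 ]
top stand 0.1 8 [0.4543 0.2505 0.1077] lo [0.4515 0.25   0.104 ] hi [0.4603 0.2627 0.1104]
top stand 0.115 84 [0.4581 0.2595 0.1351] lo [0.4537 0.2502 0.1194] hi [0.4625 0.2712 0.1389]
top rail 0.008 5017 [0.5947 0.0324 0.0127] lo [ 0.5602 -0.1109  0.0089] hi [0.6569 0.1734 0.0157]
top rail 0.128 962 [0.6061 0.0365 0.1347] lo [ 0.5943 -0.1094  0.1288] hi [0.6149 0.1709 0.1377]
top rail 0.138 323 [0.6076 0.0151 0.1415] lo [ 0.5939 -0.0948  0.1381] hi [0.6229 0.1489 0.1448]
top rail 0.15 238 [ 0.606  -0.0155  0.1845] lo [ 0.6032 -0.0359  0.1544] hi [0.6126 0.0964 0.1884]
sc stand 0.045 953 [0.4306 0.2486 0.0517] lo [0.4018 0.2151 0.0458] hi [0.4801 0.3037 0.0553]
sc stand 0.056 188 [0.4422 0.2575 0.0678] lo [0.4149 0.2361 0.0564] hi [0.4683 0.28   0.0793]
sc stand 0.08 118 [0.4458 0.2573 0.0887] lo [0.4398 0.2404 0.0805] hi [0.4704 0.2802 0.099 ]
sc stand 0.1 53 [0.4536 0.2569 0.1079] lo [0.4506 0.2499 0.1003] hi [0.4603 0.2706 0.1147]
sc stand 0.115 105 [0.4549 0.2597 0.1298] lo [0.4517 0.2501 0.1158] hi [0.4639 0.2721 0.1384]
sc rail 0.008 3636 [0.6007 0.0265 0.0129] lo [ 0.5592 -0.1135  0.009 ] hi [0.7435 0.1743 0.0157]
sc rail 0.128 957 [0.6056 0.0058 0.1338] lo [ 0.5939 -0.1079  0.1282] hi [0.7332 0.1673 0.1377]
sc rail 0.138 342 [0.6095 0.002  0.1414] lo [ 0.594  -0.0729  0.1382] hi [0.7332 0.1085 0.1448]
sc rail 0.15 612 [ 0.6086 -0.0273  0.1653] lo [ 0.4922 -0.1654  0.1505] hi [0.7402 0.0948 0.1872]
```

View pics/c.png

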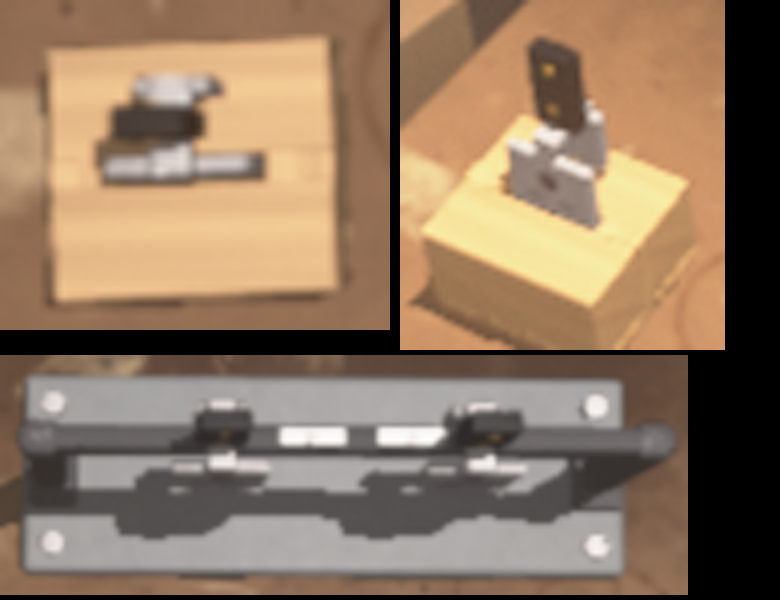

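```bash
python3 - <<'E'
from h import *
T=np.load('top.npz');c=T['c'];p=T['p'];S=np.load('scene.npz');cs=S['c'];ps=S['p']
i=imaging.camera_info('top');f=210/np.tan(np.radians(i['vfov'])/2);R=i['R'];t=i['t']
def ray(u,v,z):
    d=R.T@np.array([(u-i['cx'])/f,(v-i['cy'])/f,1]);C=-R.T@t
    return C+d*(z-C[2])/d[2]
g=cv2.cvtColor(p,cv2.COLOR_BGR2GRAY)
m=np.zeros(g.shape,np.uint8); m[160:180,305:362]=(g[160:180,305:362]>200)
n,l,s,ce=cv2.connectedComponentsWithStats(m)
for k in range(1,n):
    if s[k,4]>20: print('strip',s[k],ray(*ce[k],.141).round(4))
row=g[167:172,305:360].mean(0); print(row.astype(int))
# subpixel edges (blob: ), bar and tab orientation via depth
z=c[...,2]
def win(a,b,e,f_): m=np.zeros(z.shape,bool); m[a:b,e:f_]=1; return m
for nm,mm in(('bar',win(145,215,240,415)&(z>.13)&(z<.1375)&(abs(c[...,0]-.606)<.008)),('tab',win(230,295,170,240)&(z>.13)&(z<.142)),('tabL',win(145,190,280,320)&(z>.175)&(z<.19)),('tabR',win(145,190,340,390)&(z>.175)&(z<.19))):
    r=cv2.minAreaRect((c[mm][:,:2]*1000).astype(np.float32)); print(nm,mm.sum(),np.round(r[0],1),np.round(r[1],1),round(r[2],1), np.median(c[mm][:,2]).round(4), np.polyfit(c[mm][:,1],c[mm][:,0],1).round(4))
for nm,mm in(('base',win(145,215,240,415)&(z>.009)&(z<.0155)&(abs(c[...,0]-.605)<.06)),('standtop',win(230,295,170,240)&(abs(z-.051)<.004))):
    r=cv2.minAreaRect((c[mm][:,:2]*1000).astype(np.float32)); print(nm,np.round(r[0],1),np.round(r[1],1),round(r[2],1))
E
```

```text
strip [313 168  16   4  63] [0.6088 0.0473 0.141 ]
strip [337 168  17   4  62] [0.6095 0.0047 0.141 ]
[ 80  98 106 106 106 106 109 139 201 224 225 225 225 224 219 214 219 223
 225 225 225 225 225 219 179 121 110 110 110 110 110 120 183 222 226 226
 226 225 226 224 221 220 223 225 226 226 225 211 175 120  79  64  53  45
  43]
bar 728 [606.   30.2] [ 15.9 288.9] 0.0 0.135 [-0.0008  0.6071]
tab 77 [458.1 260.8] [ 8.7 21.4] 0.8 0.1353 [-0.0174  0.4627]
tabL 88 [608.2  86.6] [ 9.9 20.2] 0.2 0.1851 [-0.0044  0.6081]
tabR 87 [607.8 -26.1] [ 9.3 21.3] 0.6 0.1854 [0.0025 0.6079]
base [608.8  30.5] [100.3 299.8] 0.3
standtop [442.  260.1] [79.9 90.5] 3.1
```

Measured: tab at (0.458, 0.2605), top z 0.136; rail centre (0.6085, 0.0305), yaw about 0.2°; notch centre y ≈ 0.0255; gap 68.7 mm. All of these match the given sizes. Moving over the gauge.

```bash
python3 -m crank '[{"travel":[-0.0341,-0.0222,0],"twist":[0,0,0]},{"travel":[-0.0341,-0.0222,0],"twist":[0,0,0]},{"travel":[-0.0341,-0.0222,0],"twist":[0,0,0]},{"travel":[-0.0341,-0.0222,0],"twist":[0,0,0]},{"travel":[-0.0341,-0.0222,0],"twist":[0,0,0]},{"travel":[-0.0341,-0.0222,0],"twist":[0,0,0]},{"travel":[-0.0341,-0.0222,0],"twist":[0,0,0]},{"travel":[-0.0341,-0.0222,0],"twist":[0,0,0]},{"travel":[-0.0341,-0.0222,0],"twist":[0,0,0]},{"travel":[-0.0341,-0.0222,0],"twist":[0,0,0]},{"travel":[0,0,0],"twist":[0,0,8.55]},{"travel":[0,0,0],"twist":[0,0,8.55]},{"travel":[0,0,0],"twist":[0,0,8.55]},{"travel":[0,0,0],"twist":[0,0,8.55]},{"travel":[0,0,0],"twist":[0,0,8.55]},{"travel":[0,0,0],"twist":[0,0,8.55]},{"travel":[0,0,0],"twist":[0,0,8.55]},{"travel":[0,0,0],"twist":[0,0,8.55]},{"travel":[0,0,0],"twist":[0,0,0]},{"travel":[0,0,0],"twist":[0,0,0]}]' 0.2 60
python3 - <<'E'
from h import *
from scipy.spatial.transform import Rotation as Ro
o=monitor.get_obs();q=o['ee_rot'];print(o['ee_pos'],Ro.from_quat([*q[1:],q[0]]).as_matrix().round(3),o['q'],o['force'],o['gripper_width'])
p,d,i=snap('wrist');c=cloud(d,i);np.savez('w.npz',p=p,d=d,c=c);cv2.imwrite('pics/w1.png',p)
z=c[...,2];print(-i['R'].T@i['t'])
for lo,hi in((.13,.142),(.1,.128)):
    mm=(z>lo)&(z<hi)&(abs(c[...,0]-.458)<.03)&(abs(c[...,1]-.26)<.03)
    if mm.sum()>20:
        r=cv2.minAreaRect((c[mm][:,:2]*1000).astype(np.float32));print(lo,mm.sum(),r,np.median(c[mm],0))
E
```

```text
time: 2.1
ee_pos: [0.4585, 0.2612, 0.2311]
ee_rot: [-0.0, 0.697, 0.717, -0.0]
force: [-0.4, 0.4, -0.3]
gripper_width: 0.051
finger_force: 0.0
[0.45846228 0.26119533 0.23105964] [[-0.029  1.    -0.001]
 [ 1.     0.029 -0.   ]
 [-0.    -0.001 -1.   ]] [ 3.05927113e-01  3.97553760e-01  1.67552734e+00 -4.19672470e-05
  1.06918347e+00  2.76624830e-01] [-0.39721326  0.36442672 -0.31184589] 0.05100554350088417
[0.45684428 0.32945732 0.37428148]
0.13 361 ((457.2479248046875, 263.9823913574219), (10.409448623657227, 21.946205139160156), 1.7529692649841309) [0.45757453 0.26461872 0.1357476 ]
0.1 89 ((453.7000427246094, 270.3375549316406), (15.545733451843262, 7.662600517272949), 49.140350341796875) [0.45552088 0.27452476 0.1136664 ]
```

View pics/w1.png

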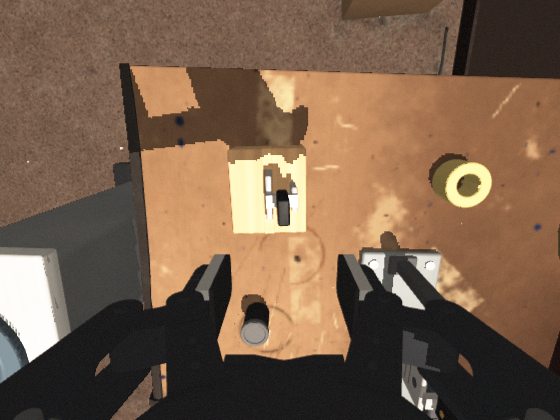

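The wrist view shows the gauge's black tab top at (284,207), with the stand around (268,190), the fingers clear on either side and nothing in the way. Descend and grip.

```bash
python3 -m crank '[{"travel":[0.0015,0,0.03],"twist":[0,0,0]},{"travel":[0,0,0.03],"twist":[0,0,0]},{"travel":[0,0,0.03],"twist":[0,0,0]},{"travel":[0,0,0.02],"twist":[0,0,0]},{"travel":[0,0,0.017],"twist":[0,0,0]},{"travel":[0,0,0],"twist":[0,0,0]},{"travel":[0,0,0],"twist":[0,0,0]}]'
python3 -m crank '[{"travel":[0,0,0],"twist":[0,0,0]},{"travel":[0,0,0],"twist":[0,0,0]},{"travel":[0,0,0],"twist":[0,0,0]},{"travel":[0,0,0],"twist":[0,0,0]},{"travel":[0,0,0],"twist":[0,0,0]},{"travel":[0,0,0],"twist":[0,0,0]},{"travel":[0,0,0],"twist":[0,0,0]},{"travel":[0,0,0],"twist":[0,0,0]}]' -1 60
```

```text
time: 2.85
ee_pos: [0.4587, 0.2628, 0.1043]
ee_rot: [-0.0, 0.697, 0.717, -0.0]
force: [0.5, -1.3, 0.7]
gripper_width: 0.0512
finger_force: 0.0
time: 3.65
ee_pos: [0.4561, 0.2628, 0.1056]
ee_rot: [-0.002, 0.698, 0.716, -0.002]
force: [-4.3, 0.6, 10.0]
gripper_width: 0.0094
finger_force: 58.3
```

```bash
python3 -m crank '[{"travel":[0,-0.0025,-0.002],"twist":[0,0,0]},{"travel":[0,0,-0.008],"twist":[0,0,0]},{"travel":[0,0,-0.01],"twist":[0,0,0]},{"travel":[0,0,-0.01],"twist":[0,0,0]},{"travel":[0,0,-0.01],"twist":[0,0,0]},{"travel":[0,0,-0.015],"twist":[0,0,0]},{"travel":[0,0,-0.015],"twist":[0,0,0]},{"travel":[0,0,-0.02],"twist":[0,0,0]},{"travel":[0,0,-0.02],"twist":[0,0,0]},{"travel":[0,0,-0.02],"twist":[0,0,0]},{"travel":[0,0,-0.02],"twist":[0,0,0]},{"travel":[0,0,0],"twist":[0,0,0]},{"travel":[0,0,0],"twist":[0,0,0]},{"travel":[0,0,0],"twist":[0,0,0]}]'
python3 - <<'E'
from h import *
from scipy.spatial.transform import Rotation as Ro
o=monitor.get_obs();q=o['ee_rot'];print(o['ee_pos'],Ro.from_quat([*q[1:],q[0]]).as_matrix().round(3),o['gripper_width'])
for n in('wrist','scene','top'):
    p,d,i=snap(n);c=cloud(d,i);np.savez(n+'2.npz',p=p,d=d,c=c)
    if n=='scene': cv2.imwrite('pics/s2.png',cv2.resize(p[80:260,80:320],None,fx=3,fy=3))
    mm=(abs(c[...,0]-.446)<.04)&(abs(c[...,1]-.262)<.04)&(c[...,2]>.1)&(c[...,2]<.21)
    q=c[mm]; print(n,mm.sum())
    if mm.sum()>30: print(q.min(0).round(4),q.max(0).round(4))
E
```

```text
time: 5.05
ee_pos: [0.4555, 0.2624, 0.2534]
ee_rot: [-0.0, 0.698, 0.716, -0.001]
force: [1.1, 0.6, -2.1]
gripper_width: 0.0091
finger_force: 58.7
[0.45549465 0.26241762 0.25344265] [[-0.026  1.    -0.002]
 [ 1.     0.026 -0.001]
 [-0.001 -0.002 -1.   ]] 0.009104309724499549
wrist 239
[0.4387 0.2473 0.158 ] [0.4684 0.2851 0.2099]
scene 320
[0.4375 0.2366 0.1532] [0.4709 0.2822 0.21  ]
top 15
```

View pics/s2.png

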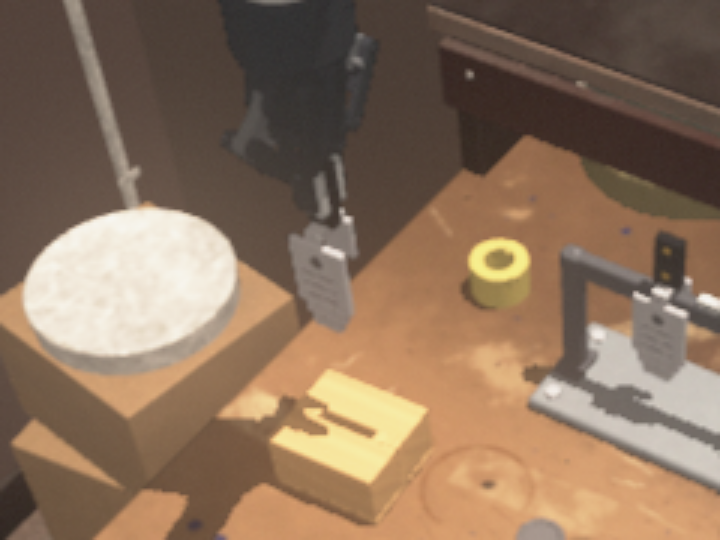

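The view shows the gauge held upright in the fingers at (322,270), clear of the stand. Next: how it sits in the hand.

```bash
python3 - <<'E'
from h import *
S=np.load('scene2.npz');c=S['c']
def an(n,x0,y0,z0,p=c):
    # plate at front: x in x0-18..x0-3 ; z levels relative to origin z0
    m=(c[...,0]>x0-.02)&(c[...,0]<x0-.004)&(abs(c[...,1]-y0)<.032)&(c[...,2]<z0+.006)&(c[...,2]>z0-.082)
    q=c[m]; A=np.c_[np.ones(len(q)),q[:,1]-y0,q[:,2]-z0+.03]; co=np.linalg.lstsq(A,q[:,0],rcond=None)[0]
    w=[]
    for a in np.arange(-.056,-.003,.006):
        k=q[(q[:,2]-z0>a)&(q[:,2]-z0<a+.006)]
        if len(k)>4: w.append((a+.003,k[:,1].min(),k[:,1].max()))
    w=np.array(w); print(n,len(q),'plate x at -30:',co[0].round(4),'dx/dy',co[1].round(3),'dx/dz',co[2].round(3),'ymid',w[:,1:].mean(1).mean().round(4),'width',(w[:,2]-w[:,1]).mean().round(4),'dy/dz',np.polyfit(w[:,0],w[:,1:].mean(1),1)[0].round(3), 'zmin',q[:,2].min().round(4))
an('held',.4555,.261,.234)
an('L',.608,.087,.135); an('R',.608,-.026,.135)
i=imaging.camera_info('scene');f=210/np.tan(np.radians(i['vfov'])/2);R=i['R'];t=i['t']
g=cv2.cvtColor(S['p'],cv2.COLOR_BGR2GRAY)
# sample grey along the strip's top front edge line
for x in(.6065,.6085,.6105):
    ys=np.arange(.07,-.02,-.001); X=np.c_[np.full(len(ys),x),ys,np.full(len(ys),.1405)]@R.T+t
    v=cv2.remap(g,(X[:,0]/X[:,2]*f+i['cx']).astype(np.float32)[None],(X[:,1]/X[:,2]*f+i['cy']).astype(np.float32)[None],1)[0]
    print(x,v.tolist())
E
```

```text
held 494 plate x at -30: 0.4409 dx/dy -0.043 dx/dz 0.025 ymid 0.2599 width 0.0437 dy/dz 0.004 zmin 0.1532
L 500 plate x at -30: 0.5955 dx/dy -0.001 dx/dz 0.059 ymid 0.0858 width 0.0489 dy/dz 0.034 zmin 0.0562
R 524 plate x at -30: 0.596 dx/dy 0.002 dx/dz 0.051 ymid -0.0262 width 0.0485 dy/dz 0.036 zmin 0.0567
0.6065 [125, 123, 123, 122, 122, 128, 146, 173, 202, 222, 228, 230, 233, 236, 238, 234, 232, 232, 233, 237, 233, 229, 223, 217, 214, 224, 232, 231, 231, 231, 233, 238, 234, 234, 231, 226, 217, 196, 172, 150, 132, 124, 123, 122, 123, 123, 123, 122, 127, 141, 152, 179, 200, 215, 227, 235, 232, 234, 232, 231, 233, 230, 230, 227, 227, 228, 232, 230, 230, 232, 230, 231, 224, 210, 195, 174, 156, 143, 139, 139, 136, 128, 120, 112, 101, 92, 80, 71, 75, 85, 92]
0.6085 [124, 121, 119, 117, 116, 116, 128, 175, 215, 233, 241, 244, 243, 243, 244, 244, 244, 243, 242, 240, 240, 237, 233, 230, 232, 237, 241, 243, 244, 244, 243, 242, 243, 243, 243, 238, 220, 200, 167, 137, 121, 118, 116, 117, 117, 117, 117, 118, 123, 134, 169, 206, 230, 235, 241, 242, 244, 244, 244, 242, 242, 243, 243, 244, 240, 237, 237, 238, 242, 244, 243, 240, 236, 230, 221, 212, 200, 186, 172, 162, 146, 131, 117, 100, 86, 75, 61, 57, 63, 69, 74]
0.6105 [124, 118, 114, 113, 113, 116, 144, 184, 215, 230, 238, 239, 240, 241, 243, 242, 239, 237, 235, 235, 234, 231, 228, 232, 236, 238, 242, 242, 239, 238, 237, 238, 240, 239, 234, 223, 212, 181, 144, 124, 118, 113, 112, 111, 112, 113, 114, 115, 115, 137, 166, 196, 219, 233, 236, 240, 240, 239, 240, 241, 242, 243, 242, 238, 234, 231, 231, 233, 236, 238, 240, 242, 243, 242, 235, 227, 220, 212, 204, 185, 159, 136, 105, 78, 68, 59, 55, 56, 58, 61, 63]
```

```bash
python3 -m crank '[{"travel":[0,0,0],"twist":[0,0,1.8]},{"travel":[-0.029,0,0],"twist":[0,0,0]},{"travel":[-0.029,0,0],"twist":[0,0,0]},{"travel":[-0.029,0,0],"twist":[0,0,0]},{"travel":[-0.029,0,0],"twist":[0,0,0]},{"travel":[-0.029,0,0],"twist":[0,0,0]},{"travel":[-0.029,0,0],"twist":[0,0,0]},{"travel":[-0.029,0,0],"twist":[0,0,0]},{"travel":[-0.029,0,0],"twist":[0,0,0]},{"travel":[0,0.01,0],"twist":[0,0,0]},{"travel":[0,0.02,0],"twist":[0,0,0]},{"travel":[0,0.02,0],"twist":[0,0,0]},{"travel":[0,0.01,0],"twist":[0,0,0]},{"travel":[0,0,0],"twist":[0,0,0]},{"travel":[0,0,0],"twist":[0,0,0]}]'; python3 -c "
from h import *
print(monitor.get_obs()['ee_pos'],monitor.get_obs()['ee_rot'].round(4))"
```

```text
time: 6.7
ee_pos: [0.5139, 0.031, 0.2537]
ee_rot: [-0.001, 0.709, 0.705, -0.001]
force: [0.3, 1.1, -2.2]
gripper_width: 0.0093
finger_force: 58.8
[0.51392109 0.03098192 0.2536959 ] [-1.000e-03  7.087e-01  7.055e-01 -7.000e-04]
```

```bash
python3 -m crank '[{"travel":[-0.0025,0.015,0],"twist":[0,0,-0.4]},{"travel":[0,0.02,0],"twist":[0,0,0]},{"travel":[0,0.02,0],"twist":[0,0,0]},{"travel":[0,0.02,0],"twist":[0,0,0]},{"travel":[0,0.02,0],"twist":[0,0,0]},{"travel":[0,0,0],"twist":[0,0,0]},{"travel":[0,0,0],"twist":[0,0,0]},{"travel":[0,0,0],"twist":[0,0,0]}]'; python3 - <<'E'
from h import *
print(monitor.get_obs()['ee_pos'])
o=np.zeros((600,800,3),np.uint8)
p,d,i=snap('scene');np.savez('scene3.npz',p=p,d=d,c=cloud(d,i)); o[:,:480]=cv2.resize(p[100:250,260:380],None,fx=4,fy=4,interpolation=cv2.INTER_CUBIC)
w,d,i=snap('wrist');np.savez('wrist3.npz',p=w,d=d,c=cloud(d,i)); o[:240,480:]=cv2.resize(w,(320,240))
cv2.imwrite('pics/s3.png',o)
E
```

```text
time: 7.5
ee_pos: [0.6081, 0.0283, 0.254]
ee_rot: [-0.001, 0.706, 0.708, -0.001]
force: [-0.4, 0.5, -1.3]
gripper_width: 0.0089
finger_force: 59.0
[0.60806448 0.02831501 0.25399241]
```

View pics/s3.png

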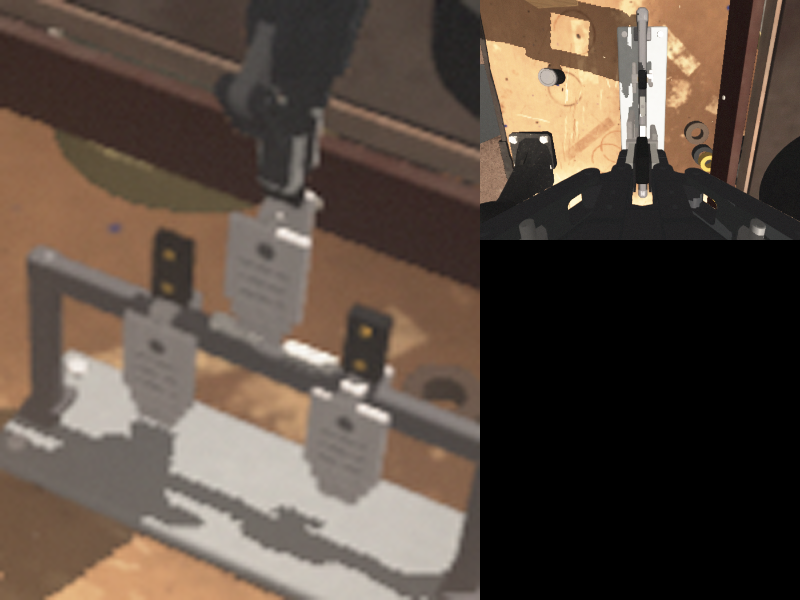

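The picture shows the held gauge between the neighbours at (265,275), with the left one at (160,365) and the right one at (348,445). It is above the bar. Measuring all three the same way.

```bash
python3 - <<'E'
from h import *
c=np.load('scene3.npz')['c']
for n,y0,z0 in(('held',.027,.2345),('L',.087,.135),('R',-.026,.135)):
    m=(c[...,0]>.585)&(c[...,0]<.601)&(abs(c[...,1]-y0)<.03)&(c[...,2]<z0-.004)&(c[...,2]>z0-.082);q=c[m]
    w=[]
    for a in np.arange(-.058,-.005,.004):
        k=q[(q[:,2]-z0>a)&(q[:,2]-z0<a+.004)]
        if len(k)>4: w.append((a+.002,k[:,1].min(),k[:,1].max(),np.median(k[:,0])))
    w=np.array(w); k=np.median(w[:,1:3].mean(1)); print(n,'ymid',k.round(4),'wid',np.median(w[:,2]-w[:,1]).round(4),'x',w[:,3].round(4)[::3],'dx/dz',np.polyfit(w[:,0],w[:,3],1)[0].round(3),'dy/dz',np.polyfit(w[:,0],w[:,1:3].mean(1),1)[0].round(3),'dx/dy',np.polyfit(q[:,1],q[:,0],1)[0].round(3),'zmin',q[:,2].min().round(4))
E
```

```text
held ymid 0.0265 wid 0.0417 x [0.5929 0.5932 0.5932 0.5928 0.5938] dx/dz 0.024 dy/dz 0.013 dx/dy -0.011 zmin 0.1529
L ymid 0.0861 wid 0.0428 x [0.5939 0.5942 0.5946 0.5946 0.5943] dx/dz 0.017 dy/dz 0.05 dx/dy -0.007 zmin 0.0569
R ymid -0.0268 wid 0.041 x [0.5954 0.595  0.5946 0.5953 0.5946] dx/dz 0.002 dy/dz -0.019 dx/dy -0.018 zmin 0.0533
```

```bash
python3 -m crank '[{"travel":[-0.0005,0.001,0.015],"twist":[0,0,0]},{"travel":[0,0,0.015],"twist":[0,0,0]},{"travel":[0,0,0.015],"twist":[0,0,0]},{"travel":[0,0,0.01],"twist":[0,0,0]},{"travel":[0,0,0.01],"twist":[0,0,0]},{"travel":[0,0,0.01],"twist":[0,0,0]},{"travel":[0,0,0.008],"twist":[0,0,0]},{"travel":[0,0,0],"twist":[0,0,0]},{"travel":[0,0,0],"twist":[0,0,0]}]'
python3 -m crank '[{"travel":[0,0,0.002],"twist":[0,0,0]},{"travel":[0,0,0.002],"twist":[0,0,0]},{"travel":[0,0,0],"twist":[0,0,0]},{"travel":[0,0,0],"twist":[0,0,0]}]'; python3 -c "
from h import *
print(monitor.get_obs()['ee_pos'])"
```

```text
time: 8.5
ee_pos: [0.6111, 0.0274, 0.1713]
ee_rot: [0.0, 0.707, 0.708, 0.0]
force: [1.0, 1.4, -2.4]
gripper_width: 0.0092
finger_force: 58.9
time: 8.9
ee_pos: [0.6109, 0.0275, 0.1674]
ee_rot: [0.0, 0.706, 0.708, 0.0]
force: [0.4, -0.2, -2.5]
gripper_width: 0.0091
finger_force: 58.9
[0.6109387  0.02747435 0.16742287]
```

```bash
python3 -m crank '[{"travel":[0,-0.001,0.001],"twist":[0,0,0]},{"travel":[0,0,0.001],"twist":[0,0,0]},{"travel":[0,0,0.001],"twist":[0,0,0]},{"travel":[0,0,0.001],"twist":[0,0,0]},{"travel":[0,0,0.001],"twist":[0,0,0]},{"travel":[0,0,0],"twist":[0,0,0]},{"travel":[0,0,0],"twist":[0,0,0]}]'
python3 -m crank '[{"travel":[0,0,0.001],"twist":[0,0,0]},{"travel":[0,0,0.001],"twist":[0,0,0]},{"travel":[0,0,0],"twist":[0,0,0]},{"travel":[0,0,0],"twist":[0,0,0]}]'
python3 -c "
from h import *
print(monitor.get_obs()['ee_pos'])"
```

```text
time: 9.6
ee_pos: [0.6099, 0.0274, 0.1623]
ee_rot: [-0.0, 0.706, 0.708, -0.0]
force: [-0.0, 0.6, -2.0]
gripper_width: 0.0092
finger_force: 58.9
time: 10.0
ee_pos: [0.6099, 0.0274, 0.1603]
ee_rot: [-0.0, 0.706, 0.708, -0.0]
force: [0.0, -0.2, -2.2]
gripper_width: 0.0093
finger_force: 58.9
[0.60989086 0.02744962 0.16026534]
```

```bash
python3 -m crank '[{"travel":[0,0,0.001],"twist":[0,0,0]},{"travel":[0,0,0],"twist":[0,0,0]},{"travel":[0,0,0],"twist":[0,0,0]}]'
python3 -m crank '[{"travel":[0,0,0.001],"twist":[0,0,0]},{"travel":[0,0,0],"twist":[0,0,0]},{"travel":[0,0,0],"twist":[0,0,0]}]'
python3 -c "
from h import *
print(monitor.get_obs()['ee_pos'])"
```

```text
time: 10.3
ee_pos: [0.6099, 0.0274, 0.1592]
ee_rot: [-0.0, 0.706, 0.708, -0.0]
force: [0.9, -0.8, -2.3]
gripper_width: 0.009
finger_force: 58.9
time: 10.6
ee_pos: [0.6099, 0.0274, 0.1583]
ee_rot: [-0.0, 0.706, 0.708, -0.0]
force: [-0.7, -0.8, -1.1]
gripper_width: 0.0091
finger_force: 58.9
[0.60987879 0.02744976 0.15826049]
```

```bash
for k in 1 ; do python3 -m crank '[{"travel":[0,0,0.001],"twist":[0,0,0]},{"travel":[0,0,0],"twist":[0,0,0]},{"travel":[0,0,0],"twist":[0,0,0]}]'; done
python3 -m crank '[{"travel":[0,0,0.0005],"twist":[0,0,0]},{"travel":[0,0,0],"twist":[0,0,0]},{"travel":[0,0,0],"twist":[0,0,0]}]'
```

```text
time: 10.9
ee_pos: [0.6099, 0.0275, 0.1573]
ee_rot: [-0.0, 0.706, 0.708, -0.0]
force: [0.4, 0.4, -1.8]
gripper_width: 0.0091
finger_force: 58.9
time: 11.2
ee_pos: [0.6099, 0.0275, 0.1568]
ee_rot: [-0.0, 0.706, 0.708, 0.0]
force: [-1.1, -0.0, -1.7]
gripper_width: 0.0089
finger_force: 58.9
```

```bash
python3 -m crank '[{"travel":[0,0,0.001],"twist":[0,0,0]},{"travel":[0,0,0],"twist":[0,0,0]},{"travel":[0,0,0],"twist":[0,0,0]}]'
python3 -m crank '[{"travel":[0,0,0.0007],"twist":[0,0,0]},{"travel":[0,0,0],"twist":[0,0,0]},{"travel":[0,0,0],"twist":[0,0,0]}]'
python3 - <<'E'
from h import *
print(monitor.get_obs()['ee_pos'])
p,d,i=snap('scene');c=cloud(d,i)
for n,y0 in(('held',.026),('L',.086),('R',-.026)):
    m=(c[...,0]>.58)&(c[...,0]<.602)&(abs(c[...,1]-y0)<.028)&(c[...,2]<.132)&(c[...,2]>.045);q=c[m]
    print(n,q[:,2].min().round(4),np.percentile(q[:,1],[1,99]).round(4),np.median(q[:,0]).round(4))
cv2.imwrite('pics/s4.png',cv2.resize(p[140:250,270:380],(600,600),interpolation=cv2.INTER_CUBIC))
E
```

```text
time: 11.5
ee_pos: [0.6099, 0.0275, 0.1557]
ee_rot: [-0.0, 0.706, 0.708, -0.0]
force: [-0.3, 0.0, -1.6]
gripper_width: 0.0091
finger_force: 58.9
time: 11.8
ee_pos: [0.61, 0.0274, 0.1552]
ee_rot: [0.0, 0.706, 0.708, 0.0]
force: [0.9, -0.4, -0.9]
gripper_width: 0.009
finger_force: 59.1
[0.61002717 0.02742853 0.15522829]
held 0.0572 [0.0045 0.0474] 0.5954
L 0.0575 [0.0643 0.1078] 0.5944
R 0.0553 [-0.0481 -0.0052] 0.5951
```

View pics/s4.png

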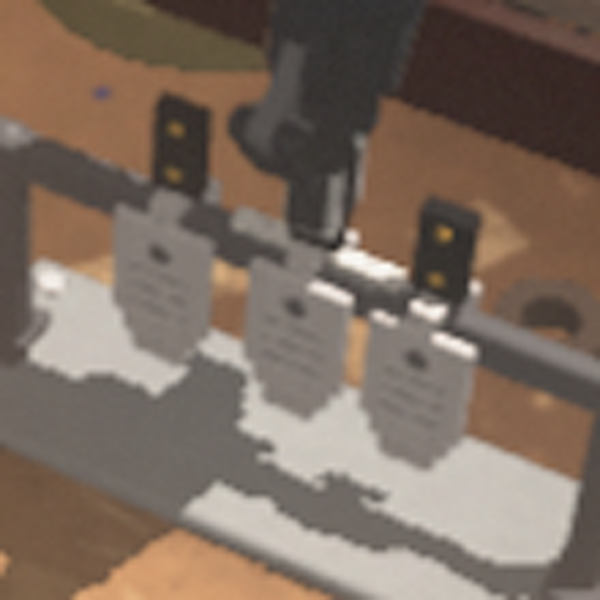

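The held gauge, with its plate at (298,335), is level with its neighbours and clear of both, so the hook is in the notch. Feeling for the seat.

```bash
python3 -m crank '[{"travel":[0,0,0.0005],"twist":[0,0,0]},{"travel":[0,0,0],"twist":[0,0,0]},{"travel":[0,0,0],"twist":[0,0,0]}]'
python3 -m crank '[{"travel":[0,0,0.0004],"twist":[0,0,0]},{"travel":[0,0,0],"twist":[0,0,0]},{"travel":[0,0,0],"twist":[0,0,0]}]'
```

```text
time: 12.15
ee_pos: [0.61, 0.0274, 0.1552]
ee_rot: [0.0, 0.706, 0.708, 0.0]
force: [-1.8, 0.4, 3.5]
gripper_width: 0.0092
finger_force: 59.6
time: 12.45
ee_pos: [0.61, 0.0274, 0.1551]
ee_rot: [0.0, 0.706, 0.708, 0.0]
force: [-2.3, 0.2, 6.2]
gripper_width: 0.0089
finger_force: 60.1
```

Firm contact at TCP z 0.1552, about 6 mm below the strip-top height, so the hook is home on the bar. Relieve, then open.

```bash
python3 -m crank '[{"travel":[0,0,-0.0007],"twist":[0,0,0]},{"travel":[0,0,0],"twist":[0,0,0]},{"travel":[0,0,0],"twist":[0,0,0]}]' - 20
python3 -m crank '[{"travel":[0,0,0],"twist":[0,0,0]},{"travel":[0,0,0],"twist":[0,0,0]},{"travel":[0,0,0],"twist":[0,0,0]},{"travel":[0,0,0],"twist":[0,0,0]},{"travel":[0,0,0],"twist":[0,0,0]},{"travel":[0,0,0],"twist":[0,0,0]}]' -0.2 20
```

```text
time: 12.75
ee_pos: [0.61, 0.0274, 0.1552]
ee_rot: [0.0, 0.706, 0.708, 0.0]
force: [-1.7, -0.9, 4.4]
gripper_width: 0.0088
finger_force: 59.7
time: 13.35
ee_pos: [0.6099, 0.0274, 0.1548]
ee_rot: [-0.0, 0.706, 0.708, -0.0]
force: [-0.2, 0.3, -0.1]
gripper_width: 0.0344
finger_force: 0.0
```

```bash
python3 -m crank '[{"travel":[0,0,-0.005],"twist":[0,0,0]},{"travel":[0,0,-0.01],"twist":[0,0,0]},{"travel":[0,0,-0.015],"twist":[0,0,0]},{"travel":[0,0,-0.02],"twist":[0,0,0]},{"travel":[0,0,-0.025],"twist":[0,0,0]},{"travel":[0,0,-0.025],"twist":[0,0,0]},{"travel":[0,-0.03,-0.02],"twist":[0,0,0]},{"travel":[0,-0.04,0],"twist":[0,0,0]},{"travel":[0,-0.04,0],"twist":[0,0,0]},{"travel":[0,-0.04,0],"twist":[0,0,0]},{"travel":[0,0,0],"twist":[0,0,0]},{"travel":[0,0,0],"twist":[0,0,0]},{"travel":[0,0,0],"twist":[0,0,0]}]'
python3 - <<'E'
from h import *
p,d,i=snap('scene');c=cloud(d,i)
for n,y0 in(('held',.026),('L',.086),('R',-.026)):
    m=(c[...,0]>.58)&(c[...,0]<.602)&(abs(c[...,1]-y0)<.028)&(c[...,2]<.132)&(c[...,2]>.045);q=c[m]
    t=c[(abs(c[...,0]-.608)<.02)&(abs(c[...,1]-y0)<.015)&(c[...,2]>.16)&(c[...,2]<.2)]
    print(n,q[:,2].min().round(4),np.percentile(q[:,1],[1,99]).round(4),np.median(q[:,0]).round(4),'tab',t[:,2].max().round(4),np.median(t,0).round(4))
a=cv2.resize(p[140:250,270:380],(560,560),interpolation=cv2.INTER_CUBIC)
cv2.imwrite('pics/s5.png',a)
E
```

```text
time: 14.65
ee_pos: [0.4618, 0.0269, 0.276]
ee_rot: [0.001, 0.706, 0.708, 0.001]
force: [0.2, -0.4, 0.1]
gripper_width: 0.0341
finger_force: 0.0
held 0.0577 [0.0045 0.0473] 0.596 tab 0.1872 [0.6063 0.0256 0.1773]
L 0.0547 [0.0643 0.1056] 0.5944 tab 0.1711 [0.6082 0.0749 0.167 ]
R 0.057 [-0.048  -0.0055] 0.595 tab 0.1886 [ 0.6051 -0.0276  0.1787]
```

View pics/s5.png

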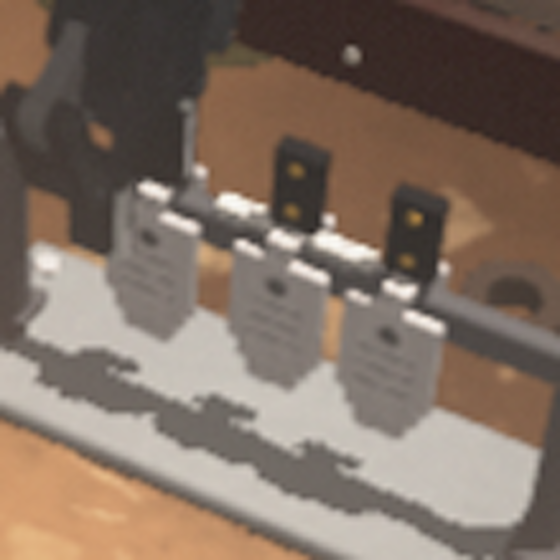

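The gauge hangs released with its plate at (280,315). Its tab top is level with the right gauge's (0.187 against 0.189), and the neighbours have not moved. The arm hides only the left gauge's tab in this view. Handing in.

```bash
python3 -c "
from station import job
print(job.finish_job())"
```

```text
the job is handed in; nothing more can be done
None
```

I handed the job in at about 15 s: the gauge hangs released with its hook home in the notch, level with its neighbours, which did not shift measurably; the film core and canister were not touched, and no verdict came back.

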